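Calibrate the bakery's bench scale with its key sequence and the 500 g weight

TASK

Calibrate the bench scale: first clear the dough scraper off the pan and lay it flat in the turquoise tray, then, with the pan empty, press the green key and after it the blue key. Stand the middle-sized brass weight (500 g) gently upright near the middle of the pan, let go of it, then press the yellow key and after it the white key, and leave the weight there. Press each key fully down for a moment and let it up again before the next, one at a time; never press the red or the black key, and leave all the other things standing where they are.

Things in the scene. Friction and masses are not known exactly. Their poses are not given: they have to be found in the camera images.
- scale: Bench scale, 210 deep (x) x 310 wide (y), fixed to the table: white case, a green square pan on its +y half and a grey key panel on its -y half with six round coloured keys in 3 rows (52 mm apart along x) and 2 columns (58 mm apart along y), key centres 35 mm or more from the case's edges; any key may be in any of the six places. Origin: centre of its underside, on the table; z up. Panel top 45 mm, pan top 60 mm above the table.
- pan (a point): Centre of the top face of the scale's rigid green pan, 180 (x) x 150 (y) mm, 60 mm above the table; axes as the scale's.
- scraper: Dough scraper lying flat: a steel blade 75 x 112 mm, 3 mm thick, and along its -x edge a wooden handle bar, 26 wide (x) x 120 long (y) x 30 mm high, standing on the same underside. Whole thing 100 (x) x 120 (y) mm, about 0.18 kg. Origin: middle of the underside of the whole. The centre of the handle bar lies 37 mm from the origin towards -x, 15 mm above the underside; it runs along y, so grip it across x. Starts on the pan, turned up to 75 degrees either way.
- tray: Low open turquoise tray on the table, fixed, 260 (x) x 180 (y) x 25 mm high, walls and floor 4 mm. Origin: centre of its underside. A pastry cutter stands in its -x end; the +x two thirds are free. A blue mug, fixed, 90 mm tall, stands between tray and robot.
- cutter: Copper pastry cutter ring standing in the tray's -x end, 70 mm across, 50 mm high. Origin: centre of its lower rim. Bystander.
- weight_middle: The middle-sized of the three brass weights, 500 g: upright cylinder 40 mm across and 48 mm high, a 25 mm knob above it, 72 mm high in all. Origin: centre of its underside; z up. The three stand in a row along x, in any order, 85 mm apart, on a fixed dark wooden board 270 (x) x 85 (y) x 10 mm high. Beyond the board stands a fixed steel bowl, 120 mm across and 60 mm high.
- weight_small: Small brass weight, 200 g, 28 mm across, 60 mm high in all. Origin: centre of its underside. Bystander.
- weight_large: Large brass weight, 1 kg, 52 mm across, 84 mm high in all. Origin: centre of its underside. Bystander.
- bottle: Amber bottle, 56 mm across, 210 mm tall, standing close to the scale's key panel, before it or beside it. Origin: centre of its underside. Bystander.
- tin: Red-banded tin, 68 mm across, 100 mm tall, also close to the key panel. Origin: centre of its underside. Bystander.
- shaker: Clear jar with a steel cap, 60 mm across, 130 mm tall. Origin: centre of its underside. Bystander.
- spatula: Spatula, 200 mm long, lying on the table behind the scale. Origin: its middle, on the table. Bystander.
- key_green (a joint): Spring travel of the green key (first): 0 up, 0.006 m fully down; fully down takes 4 N (1.2 N at first touch); springs back when let go.
- key_green_top (a point): Centre of the top face of the green key (cap 28 mm across, in a 44 mm silver collar): 67 mm above the table when up, 10 mm above the collar; moves down with the key.
- key_blue (a joint): Spring travel of the blue key (second): 0 up, 0.006 m fully down; fully down takes 4 N (1.2 N at first touch); springs back when let go.
- key_blue_top (a point): Centre of the top face of the blue key (cap 28 mm across, in a 44 mm silver collar): 67 mm above the table when up, 10 mm above the collar; moves down with the key.
- key_yellow (a joint): Spring travel of the yellow key (third): 0 up, 0.006 m fully down; fully down takes 4 N (1.2 N at first touch); springs back when let go.
- key_yellow_top (a point): Centre of the top face of the yellow key (cap 28 mm across, in a 44 mm silver collar): 67 mm above the table when up, 10 mm above the collar; moves down with the key.
- key_white (a joint): Spring travel of the white key (fourth): 0 up, 0.006 m fully down; fully down takes 4 N (1.2 N at first touch); springs back when let go.
- key_white_top (a point): Centre of the top face of the white key (cap 28 mm across, in a 44 mm silver collar): 67 mm above the table when up, 10 mm above the collar; moves down with the key.
- key_red (a joint): Spring travel of the red key (not to be pressed): 0 up, 0.006 m fully down; fully down takes 4 N (1.2 N at first touch); springs back when let go.
- key_red_top (a point): Centre of the top face of the red key (cap 28 mm across, in a 44 mm silver collar): 67 mm above the table when up, 10 mm above the collar; moves down with the key.
- key_black (a joint): Spring travel of the black key (not to be pressed): 0 up, 0.006 m fully down; fully down takes 4 N (1.2 N at first touch); springs back when let go.
- key_black_top (a point): Centre of the top face of the black key (cap 28 mm across, in a 44 mm silver collar): 67 mm above the table when up, 10 mm above the collar; moves down with the key.

How it is judged (in metres and radians):
On the way, in this order (a step that is already met when the one before it is completed fails the run):
1. the scraper lies flat in the tray, let go (x of scraper in the frame of tray between -0.11 and 0.11 m and y of scraper in the frame of tray between -0.075 and 0.075 m and z of scraper in the frame of tray below 0.012 m and angle between scraper's own z axis and vertical below 0.12 rad and linear speed of scraper below 0.03 m/s and contact force between the fingers and scraper below 0.1 N), for 0.2 s.
2. the green key is fully down, alone (value of joint key_green above 0.0045 m and value of joint each of key_blue, key_yellow, key_white, key_red, key_black below 0.002 m), for 0.05 s.
3. then the blue key is fully down, alone (value of joint key_blue above 0.0045 m and value of joint each of key_green, key_yellow, key_white, key_red, key_black below 0.002 m), for 0.05 s.
4. the middle-sized weight stands upright near the middle of the pan, let go (horizontal distance between weight_middle and pan below 0.045 m and z of weight_middle in the frame of pan between -0.005 and 0.005 m and angle between weight_middle's own z axis and vertical below 0.1 rad and linear speed of weight_middle below 0.03 m/s and contact force between the fingers and weight_middle below 0.1 N), for 0.2 s.
5. the yellow key is fully down, alone (value of joint key_yellow above 0.0045 m and value of joint each of key_green, key_blue, key_white, key_red, key_black below 0.002 m), for 0.05 s.
6. then the white key is fully down, alone (value of joint key_white above 0.0045 m and value of joint each of key_green, key_blue, key_yellow, key_red, key_black below 0.002 m), for 0.05 s.
At the end, for the whole second after the job is handed in: Scraper flat (0.12 rad) on the tray floor, its origin 20 mm or more inside the x ends and 15 mm inside the y sides; middle weight upright (0.1 rad) on the pan within 45 mm of its centre; both released, at rest; all keys up; every other thing within 30 mm of its start (all of step 1 and all of step 4 and value of joint each of key_green, key_blue, key_yellow, key_white, key_red, key_black below 0.002 m and distance of each of bottle, tin, shaker, spatula, cutter, weight_small, weight_large from where it was at the start of the episode below 0.03 m); the robot touches nothing.
It fails at once if the red or black key is pressed (3 mm or more), or two keys at once (value of joint any of key_red, key_black above 0.003 m or value of joint each of key_blue, key_green above 0.003 m or value of joint each of key_yellow, key_green above 0.003 m or value of joint each of key_yellow, key_blue above 0.003 m or value of joint each of key_white, key_green above 0.003 m or value of joint each of key_white, key_blue above 0.003 m or value of joint each of key_white, key_yellow above 0.003 m).
It fails at once if green or blue is pressed while the scraper or the middle weight is on or over the pan (value of joint any of key_green, key_blue above 0.003 m and (horizontal distance between scraper and pan below 0.13 m or horizontal distance between weight_middle and pan below 0.13 m)).
It fails at once if yellow or white is pressed while the middle weight does not stand on the pan, let go (value of joint any of key_yellow, key_white above 0.003 m and not ((horizontal distance between weight_middle and pan below 0.045 m and z of weight_middle in the frame of pan between -0.005 and 0.005 m and angle between weight_middle's own z axis and vertical below 0.1 rad) and linear speed of weight_middle below 0.03 m/s and contact force between the fingers and weight_middle below 0.1 N)).
It fails at once if the weight is let go more than 12 mm above the pan, or banged on the scale (over 120 N) (contact force between weight_middle and scale above 120 N or (horizontal distance between weight_middle and pan below 0.1 m and z of weight_middle in the frame of pan above 0.012 m and contact force between the fingers and weight_middle below 0.1 N)).
It fails at once if a bystander is moved more than 30 mm or tipped over (distance of any of bottle, tin, shaker, spatula, cutter, weight_small, weight_large from where it was at the start of the episode above 0.03 m or angle between any of bottle, tin, shaker, cutter, weight_small, weight_large's own z axis and vertical above 0.4 rad).
It also fails if it takes over 72 s, if anything falls off the work surface, if the arm or the gripper's body presses on something with over 40 N, if the wrist force passes 120 N, or if a joint passes its speed limit or range.

ROBOT

A 6-joint arm with a two-finger parallel gripper is mounted at the origin on the work surface. World frame = base frame: x ahead of the robot, y to its left, z up, the work surface at z = 0. Lengths are in mm, angles in degrees, forces in N, time in s.
With the tool pointing down it reaches from about 300 to 850 mm from the base axis. Payload 4.2 kg.
Tool frame: the origin (TCP) lies on the centre line of the jaws, within the pads' length; the fingertips stand 14 mm ahead of it and the grasp point (between the pads) lies 5 mm behind it (env.finger_overhang is the z of the fingertips in the tool frame, in mm); z points along the fingers, y is the line along which they close (so a half turn about z gives the same grasp; the last joint's range is limited). The gripper opens to 91 mm and grips with 3 to 60 N. Pads are 32 mm wide; open, the fingers measure 118 mm over their backs; the gripper's body (76 mm by 178 mm) begins 60 mm behind the grasp point.
Start: joints at [65.031, 18.312, 89.639, -0, 72.044, -1.146], TCP at [232.26, 526.023, 193.376] pointing down, gripper open.
Joint ranges: [-177.97, 177.97], [-48.28, 115.42], [12.27, 149.76], [-77.06, 257.06], [2.81, 150.46], [-146.56, 146.56]. Speed limits (degrees/s): [147.25, 147.25, 180, 180, 180, 180].

INTERFACE

Orientations are given as [roll, pitch, yaw] about the fixed x, y, z axes, in that order (R = Rz(yaw) Ry(pitch) Rx(roll)).
In Python, from workcell import sensors, viewer, env gives the robot as it stands. The module is installed in compiled form; this text tells all that it offers.
- The arm moves only by the tool step_arm, never from a script. Its argument "plan" is one flat list of numbers, 6 for each row, row after row: the shift along the tool's x, y, z in cm, then the turn, a rotation vector about the tool's x, y, z in rad. In form: [x, y, z, wx, wy, wz, x, y, z, wx, wy, wz, ...]. A call has 1 to 5 rows; each row shifts and turns the commanded pose from where the row before left it, along the tool's axes as they then stand; what a row does not reach is not made up. A row lasts 1/12 s, in which the tool goes at most 41.7 mm and 7.16 degrees, less where a joint would pass 70% of its speed; a pose out of reach is approached as far as the arm can. A call is refused whole if a number of a shift passes 4.17 or a number of a turn 0.125, either way. A call with a gripper value outside its range is refused whole. "hand" is the finger opening in cm, from 0 to 9.12, set as the call begins (left out, the last holds). The fingers move at their own pace and stop on an object; "newtons" is the grip in N (left out, the last holds). Time passes only in rows, so rows that do not move let the fingers close. It gives the time, the measured TCP pose, the force, the opening and the grip force at its end, in the units of the state.
- sensors.state(): the state, without advancing time (a new reading comes with each control period).
- viewer.grab_frame(name): name is "side" or "top" or "wrist"; returns a dict with "img" (480x640x3 uint8, red, green, blue), "fx", "fy", "cx", "cy" (pixels), "position" and "attitude" of the camera in the world. Camera axes: x right, y down, z forward; pixel columns grow to the right and rows downward; lengths in mm; the calibration is good to about 2 mm. A picture is of the moment at which its call begins. There is no depth.
- env.job_done(): hands the job in; it is judged then, once.
Trained networks look in a picture, given as the dict that the camera call returned (one of the last four; its "shot" number tells which), for a name from the list of things; names that differ only in an ending like _2 or _b are one class to them, and where a whole thing is asked for, a point or a joint stands for the part that bears it (a point fixed in the world has none). Each returns a list of dicts, best first, with "score" (0 to 1); they miss things now and then, are a little off and sometimes report something else, mostly with a low value. They report only what shows in the picture. A call takes as long as a camera call.
- viewer.boxes_of(name, picture): "location" ([column, row] in pixels, amid what is visible of it).
- viewer.pinpoint(name, picture): "location" ([column, row] in pixels: a listed point, or the origin of a listed thing).
The state is a dict: "time_s": time; "qpos": joint angles; "qvel": joint speeds; "effort": joint torques, N m; "ee_pos": TCP position; "ee_rot": TCP orientation; "force": force on the tool from outside, world axes, zero at the start; "torque": the same for the moment, N m; "gripper_width": finger opening in mm; "gripper_force": force on a finger pad.
Only numpy, scipy, OpenCV 4.12 (cv2) and the standard library are available. Lean on these libraries where they do the work, as an engineer would, in place of code of your own. Each camera call takes 0.05 s, during which the arm holds its last target. There are 200 camera calls.

## Working session

There is one attempt and no reset: what is moved stays moved. The work goes in short steps, Python scripts to look and compute and a tool call to move; the robot and the scene stay as the last step left them, time stands still between calls to the robot, and variables do not carry over. Pictures are saved under pics/ and viewed, at most 10 in all, crops included, and the job is handed in when it is done.

Besides the shell and the picture viewer there is one more tool, called after "Call:" as a command line: name --argument value ..., lists and objects as JSON in quotes. step_arm: Moves the arm, as the interface text tells. Its arguments: {"type":"object","properties":{"plan":{"type":"array","items":{"type":"number"}},"hand":{"type":"number"},"newtons":{"type":"number"}},"required":["plan"]}

```bash
mkdir -p pics
cat > h.py <<'E'
import numpy as np, cv2
from scipy.spatial.transform import Rotation as R
from workcell import sensors, viewer, env
def rot(a):
    a=np.array(a,float)
    if a.shape==(3,3): return a
    if a.size==4: return R.from_quat(a).as_matrix()
    return R.from_euler('xyz',a,degrees=True).as_matrix()
def ray(p,uv):
    d=rot(p['attitude'])@np.array([(uv[0]-p['cx'])/p['fx'],(uv[1]-p['cy'])/p['fy'],1.])
    return np.array(p['position'],float),d
def at(p,uv,z):
    o,d=ray(p,uv); return o+d*(z-o[2])/d[2]
def save(p,n): cv2.imwrite('pics/'+n+'.png',p['img'][:,:,::-1])
E
python3 - <<'E'
from h import *
Z=dict(scale=0,pan=60,scraper=60,tray=0,cutter=4,weight_middle=10,weight_small=10,weight_large=10,bottle=0,tin=0,shaker=0,spatula=0,**{f'key_{c}_top':67 for c in 'green blue yellow white red black'.split()})
for v in ['top','side']:
    p=viewer.grab_frame(v); save(p,v+'0'); print(v,p['position'],p['attitude'],p['fx'])
    for n,z in Z.items():
        for r in viewer.pinpoint(n,p)[:1]: print(n,np.round(r['location']),round(r['score'],2),np.round(at(p,r['location'],z)))
print(sensors.state())
E
```

```text
top [ 381.78576893   10.51436806 1401.54756243] [-172.0510147     1.03517865  -90.68008534] 528.9457182790197
scale [331. 243.] 0.95 [543.  20.   0.]
pan [357. 226.] 0.46 [581. -48.  60.]
scraper [304. 241.] 0.82 [544.  88.  60.]
tray [196. 266.] 0.81 [486. 381.   0.]
cutter [189. 298.] 0.82 [402. 395.   4.]
weight_middle [478. 288.] 0.51 [ 419. -362.   10.]
weight_small [476. 255.] 0.55 [ 505. -361.   10.]
weight_large [471. 226.] 0.67 [ 582. -352.   10.]
bottle [404. 267.] 0.57 [ 477. -173.    0.]
tin [361. 309.] 0.97 [370. -57.   0.]
shaker [224. 190.] 0.79 [693. 310.   0.]
spatula [342. 152.] 0.8 [793. -13.   0.]
key_green_top [373. 270.] 0.5 [466. -86.  67.]
key_blue_top [344. 155.] 0.71 [765. -18.  67.]
key_yellow_top [355. 246.] 0.6 [527. -40.  67.]
key_white_top [375. 249.] 0.65 [519. -92.  67.]
key_red_top [349. 265.] 0.55 [480. -25.  67.]
key_black_top [360. 224.] 0.53 [583. -54.  67.]
side [ 305.83005123 -634.9875368   898.11056816] [-1.39298944e+02 -8.74529852e-02 -2.10768687e+01] 535.3041087424011
scale [315. 265.] 0.78 [550.   5.   0.]
pan [316. 348.] 0.73 [ 472. -208. 
[... 706 characters left out ...]
258.] 0.45 [581. -43.  67.]
{'time_s': 1.9, 'qpos': array([ 6.50289822e+01,  1.83119624e+01,  8.96411040e+01, -6.99858203e-04,
        7.20444778e+01, -1.14513490e+00]), 'qvel': array([-0.02493061,  0.03097118,  0.00586547, -0.07309527, -0.00200713,
        0.10327111]), 'effort': array([-8.78140017e-04, -4.12345183e+01, -2.32226068e+01,  7.26455287e-02,
        3.76868423e-02, -1.07343050e-05]), 'ee_pos': array([232.27068255, 525.995685  , 193.36101595]), 'ee_rot': array([1.79997558e+02, 7.14725655e-04, 1.56174333e+02]), 'force': array([ 0.51200417, -0.82114145, -0.4881329 ]), 'torque': array([-0.0057498 ,  0.01119489,  0.04981471]), 'gripper_force': 0.0, 'gripper_width': 91.19108352851576}
```

View pics/top0.png

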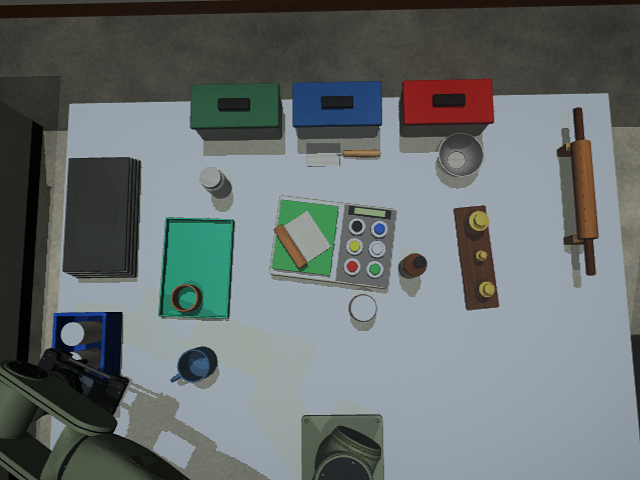

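View pics/side0.png

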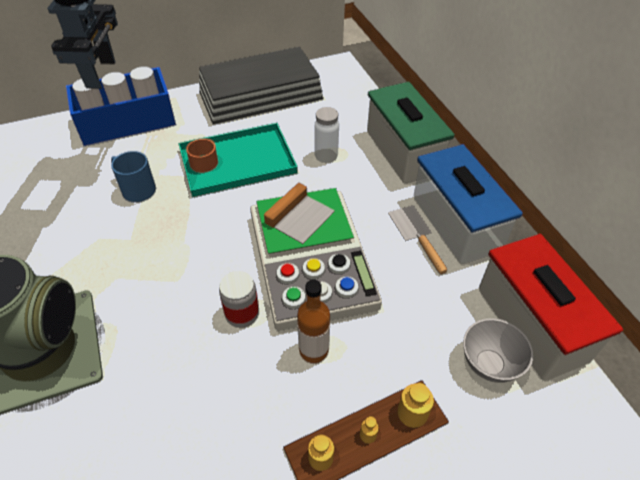

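The top view shows the scraper handle around (291,247) with its blade to the right. The keys are black (358,227), blue (379,229), yellow (355,246), white (377,249), red (352,267) and green (375,269). The middle weight is nearest the robot at (487,289). The side view agrees, and the bottle stands just beside the green/white column.

```bash
cat >> h.py <<'E'
def go(pos,yaw,cur=None):
    "rows in tool frame (cm, rad) from current measured pose to tool-down target"
    s=sensors.state(); p0=np.array(s['ee_pos']) if cur is None else np.array(cur[:3],float); R0=rot(s['ee_rot']) if cur is None else rot([180,0,cur[3]])
    d=R0.T@(np.array(pos,float)-p0)/10
    w=R.from_matrix(R0.T@rot([180,0,yaw])).as_rotvec()
    n=int(np.ceil(max(np.linalg.norm(d)/4.1,np.linalg.norm(w)/.124,1)))
    print('total cm',np.round(d,2),'rad',np.round(w,3),'rows',n,'t',s['time_s'])
E
python3 - <<'E'
from h import *
p=viewer.grab_frame('top')
K=dict(black=(358,227),blue=(379,229),yellow=(355,246),white=(377,249),red=(352,267),green=(375,269))
for k,v in K.items(): print(k,np.round(at(p,v,67)[:2]))
for n,c in dict(far_pan=(278,199),far_panel=(396,208),near_panel=(388,289),near_pan=(270,275)).items(): print(n,np.round(at(p,c,45)[:2]))
img=p['img'][210:285,265:340]; hsv=cv2.cvtColor(img,cv2.COLOR_RGB2HSV)
m=((hsv[...,0]<18)&(hsv[...,1]>110)&(hsv[...,2]>60)).astype(np.uint8)
nl,l,st,c=cv2.connectedComponentsWithStats(m); i=1+np.argmax(st[1:,4]); ys,xs=np.nonzero(l==i)
r=cv2.minAreaRect(np.c_[xs+265,ys+210].astype(np.float32)); print(r,len(xs))
b=cv2.boxPoints(r)
B=np.array([at(p,q,88)[:2] for q in b]); print(B.round(),B.mean(0))
for a,bb in ((0,1),(1,2)): d=B[bb]-B[a]; print(np.hypot(*d),np.degrees(np.arctan2(d[1],d[0])))
for n in ['tray']:
  for q in [(165,218),(236,218),(230,320),(159,318)]: print(n,np.round(at(p,q,25)[:2]))
E
```

```text
black [576. -50.]
blue [ 570. -103.]
yellow [528. -41.]
white [519. -97.]
red [474. -32.]
green [469. -90.]
far_pan [656. 157.]
far_panel [ 628. -150.]
near_panel [ 419. -124.]
near_pan [458. 177.]
((289.6153869628906, 245.92306518554688), (46.594818115234375, 9.429903030395508), 56.3099365234375) 445
[[571. 165.]
 [584. 146.]
 [485.  81.]
 [472. 101.]] [527.9591419  123.31322555]
23.651246339154675 -56.62956113764727
117.71348156724773 -146.82354019918895
tray [614. 459.]
tray [611. 270.]
tray [345. 283.]
tray [352. 467.]
```

Run:
```python
from h import *
go([528,123,190],213)
```

```text
total cm [-43.33 -24.92   0.34] rad [ 0.     0.    -0.992] rows 13 t 1.95
```

Call:
step_arm --plan '[-3.33,-1.92,0,0,0,0,-3.33,-1.92,0,0,0,0,-3.33,-1.92,0,0,0,0,-3.33,-1.92,0,0,0,0,-3.33,-1.92,0,0,0,0]' --hand 7 --newtons 40

```text
time_s: 2.37
ee_pos: [346.5, 369.5, 193.5]
ee_rot: [180.0, 0.0, 156.2]
force: [0.4, -0.1, -0.3]
gripper_width: 70.2
gripper_force: 0.0
```

Call:
step_arm --plan '[-3.33,-1.92,0,0,0,0,-3.33,-1.92,0,0,0,0,-3.33,-1.92,0,0,0,0,-3.33,-1.92,0,0,0,0,-3.33,-1.92,0,0,0,0]'

```text
time_s: 2.78
ee_pos: [460.2, 214.2, 193.6]
ee_rot: [180.0, 0.0, 156.2]
force: [-0.3, 0.5, 0.1]
gripper_width: 70.2
gripper_force: 0.0
```

Call:
step_arm --plan '[-3.33,-1.92,0,0,0,0,-3.33,-1.92,0,0,0,0,-3.33,-1.92,0,0,0,0,0,0,0,0,0,-0.12,0,0,0,0,0,-0.12]'

```text
time_s: 3.2
ee_pos: [528.7, 120.7, 193.1]
ee_rot: [-180.0, 0.0, 170.0]
force: [-0.9, 0.9, 0.6]
gripper_width: 69.8
gripper_force: 0.0
```

Call:
step_arm --plan '[0,0,0,0,0,-0.12,0,0,0,0,0,-0.12,0,0,0,0,0,-0.12,0,0,0,0,0,-0.12,0,0,0,0,0,-0.12]'

```text
time_s: 3.62
ee_pos: [527.4, 122.8, 193.4]
ee_rot: [180.0, 0.0, -155.4]
force: [-0.9, 0.3, -0.2]
gripper_width: 69.8
gripper_force: 0.0
```

Call:
step_arm --plan '[0,0,0,0,0,-0.12,0,0,0,0,0,-0.03,0,0,0,0,0,0]'

```text
time_s: 3.87
ee_pos: [527.5, 122.8, 193.4]
ee_rot: [180.0, 0.0, -147.1]
force: [-0.1, -1.0, -0.3]
gripper_width: 69.9
gripper_force: 0.0
```

Well tracked. Now a close look.

Run:
```python
from h import *
p=viewer.grab_frame('wrist'); save(p,'w1')
hsv=cv2.cvtColor(p['img'],cv2.COLOR_RGB2HSV)
m=((hsv[...,0]<18)&(hsv[...,1]>110)&(hsv[...,2]>60)).astype(np.uint8)
nl,l,st,c=cv2.connectedComponentsWithStats(m); i=1+np.argmax(st[1:,4]); ys,xs=np.nonzero(l==i)
r=cv2.minAreaRect(np.c_[xs,ys].astype(np.float32)); print(r)
B=np.array([at(p,q,90)[:2] for q in cv2.boxPoints(r)]); print(B.round(),B.mean(0))
for a,b in ((0,1),(1,2)): d=B[b]-B[a]; print(np.hypot(*d),np.degrees(np.arctan2(d[1],d[0])))
```

```text
((318.4999694824219, 226.99996948242188), (28.999996185302734, 131.99996948242188), 0.0)
[[581. 142.]
 [484.  81.]
 [471. 100.]
 [567. 164.]] [525.76121126 121.73012909]
114.55698424017504 -147.55025209961528
23.538371704668673 122.97609890154283
```

View pics/w1.png

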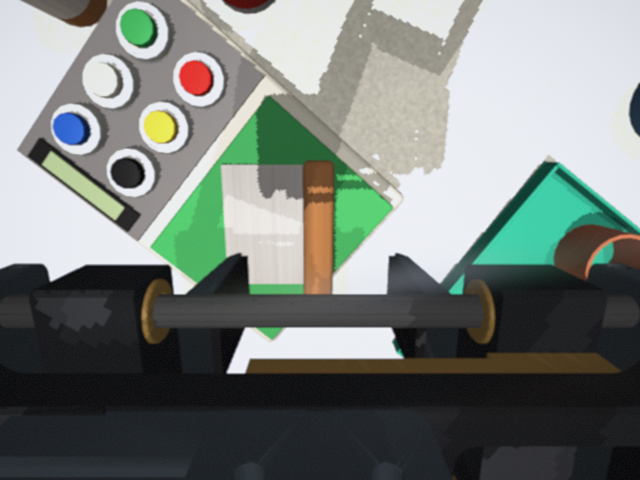

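The handle (column 318) is vertical in the image and centred between the fingers. I'll descend and grip.

Call:
step_arm --plan '[0,0,3.5,0,0,0,0,0,3.5,0,0,0,0,0,2.5,0,0,0,0,0,1.3,0,0,0,0,0,0.4,0,0,0]'

```text
time_s: 4.33
ee_pos: [525.5, 122.4, 78.7]
ee_rot: [179.9, -0.3, -147.2]
force: [-1.0, 0.0, -0.3]
gripper_width: 69.8
gripper_force: 0.0
```

Call:
step_arm --plan '[0,0,0,0,0,0,0,0,0,0,0,0,0,0,0,0,0,0,0,0,0,0,0,0,0,0,0,0,0,0]' --hand 0

```text
time_s: 4.75
ee_pos: [528.1, 123.0, 82.4]
ee_rot: [-180.0, 0.1, -147.1]
force: [0.1, 1.1, 0.3]
gripper_width: 39.3
gripper_force: 0.0
```

Call:
step_arm --plan '[0,0,0,0,0,0,0,0,-1,0,0,0,0,0,-2,0,0,0,0,0,-3,0,0,0,0,0,0,0,0,0]'

```text
time_s: 5.17
ee_pos: [531.1, 123.6, 147.4]
ee_rot: [-179.8, 0.6, -147.1]
force: [0.7, -0.4, 0.8]
gripper_width: 6.1
gripper_force: 0.0
```

The fingers close slower than I allowed, so the lift missed the handle. I'll reopen and look.

Call:
step_arm --plan '[0,0,-2,0,0,0,0,0,-2.5,0,0,0,0,0,0,0,0,0,0,0,0,0,0,0,0,0,0,0,0,0]' --hand 6

```text
time_s: 5.58
ee_pos: [527.0, 122.8, 186.2]
ee_rot: [180.0, -0.0, -147.1]
force: [0.0, 0.1, 0.4]
gripper_width: 36.3
gripper_force: 0.0
```

Run:
```python
from h import *
p=viewer.grab_frame('wrist'); save(p,'w2')
print(sensors.state()['ee_pos'],sensors.state()['gripper_width'])
for v in ['wrist','top']:
  p=viewer.grab_frame(v)
  hsv=cv2.cvtColor(p['img'],cv2.COLOR_RGB2HSV)
  m=((hsv[...,0]<18)&(hsv[...,1]>110)&(hsv[...,2]>60)).astype(np.uint8)
  nl,l,st,c=cv2.connectedComponentsWithStats(m); 
  for i in 1+np.argsort(-st[1:,4])[:3]:
    ys,xs=np.nonzero(l==i); r=cv2.minAreaRect(np.c_[xs,ys].astype(np.float32))
    B=np.array([at(p,q,90)[:2] for q in cv2.boxPoints(r)]); print(v,np.round(r[0]),np.round(r[1]),r[2],B.mean(0).round())
```

```text
[526.70348044 122.69103434 185.57285642] 40.75480154953561
wrist [318. 228.] [130.  29.] 90.0 [525. 120.]
wrist [192.  77.] [34. 32.] 90.0 [477. -23.]
wrist [604. 239.] [36. 63.] 62.35402297973633 [401. 324.]
top [448. 101.] [44. 90.] 88.87670135498047 [ 898. -287.]
top [583. 173.] [130.  18.] 85.2363510131836 [ 705. -618.]
top [481. 266.] [76. 23.] 81.8698959350586 [ 472. -350.]
```

View pics/w2.png

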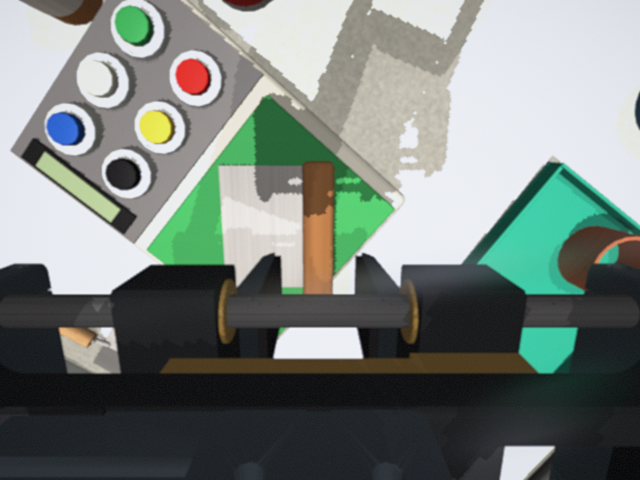

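The scraper hasn't moved. I'll retry and wait longer for the fingers.

Call:
step_arm --plan '[0,0,3.5,0,0,0,0,0,3.5,0,0,0,0,0,2,0,0,0,0,0,1.2,0,0,0,0,0,0.2,0,0,0]' --hand 5.5

```text
time_s: 6.15
ee_pos: [524.9, 122.3, 78.9]
ee_rot: [179.8, -0.4, -147.1]
force: [-0.8, 1.2, 0.4]
gripper_width: 54.9
gripper_force: 0.0
```

Call:
step_arm --plan '[0,0,0,0,0,0,0,0,0,0,0,0,0,0,0,0,0,0,0,0,0,0,0,0,0,0,0,0,0,0]' --hand 0

```text
time_s: 6.57
ee_pos: [528.0, 123.0, 83.3]
ee_rot: [-180.0, 0.1, -147.1]
force: [-0.0, 0.3, 0.4]
gripper_width: 24.8
gripper_force: 0.0
```

Call:
step_arm --plan '[0,0,0,0,0,0,0,0,0,0,0,0,0,0,0,0,0,0,0,0,0,0,0,0]'

```text
time_s: 6.9
ee_pos: [527.5, 122.8, 82.4]
ee_rot: [-180.0, 0.0, -147.1]
force: [-0.9, 0.5, -0.9]
gripper_width: 0.5
gripper_force: 0.0
```

Run:
```python
from h import *
def proj(p,X):
    c=rot(p['attitude']).T@(np.array(X,float)-p['position']); return p['fx']*c[0]/c[2]+p['cx'],p['fy']*c[1]/c[2]+p['cy']
p=viewer.grab_frame('wrist'); print(p['position'],p['attitude'],p['fx'],sensors.state()['ee_pos'],proj(p,sensors.state()['ee_pos']))
q=viewer.grab_frame('side'); print(proj(q,sensors.state()['ee_pos']))
s=q['img'][120:320,180:420]; s=cv2.resize(s,(600,500))
w=cv2.resize(p['img'],(200,150)); c=np.zeros((500,800,3),np.uint8); c[:,:600]=s; c[:150,600:]=w
cv2.imwrite('pics/s3.png',c[:,:,::-1])
```

```text
[471.90266988  86.24171667 274.35573834] [1.66314039e+02 2.16865170e-02 1.22955073e+02] 355.5986528448627 [527.45702982 122.84603211  82.3852516 ] (np.float64(318.79546534197436), np.float64(272.198007266191))
(np.float64(284.8012094040426), np.float64(202.65686101465081))
```

View pics/s3.png

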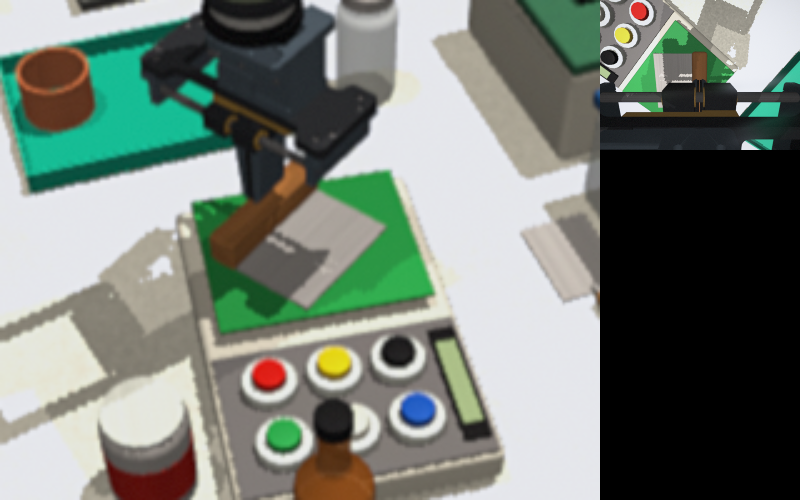

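The side crop shows the gripper at the handle with at least one finger behind it. I need the close view to tell whether the fingers are above it or beside it.

Run:
```python
from h import *
p=viewer.grab_frame('wrist'); print(sensors.state()['gripper_width'],sensors.state()['gripper_force'],sensors.state()['time_s'])
q=viewer.grab_frame('side')
c=np.zeros((600,800,3),np.uint8); c[:300,:]=cv2.resize(p['img'][130:370,0:640],(800,300)); c[300:,:480]=cv2.resize(q['img'][140:240,220:380],(480,300),interpolation=cv2.INTER_CUBIC)
cv2.imwrite('pics/s4.png',c[:,:,::-1])
```

```text
0.19063697887643546 0.0 7.05
```

View pics/s4.png

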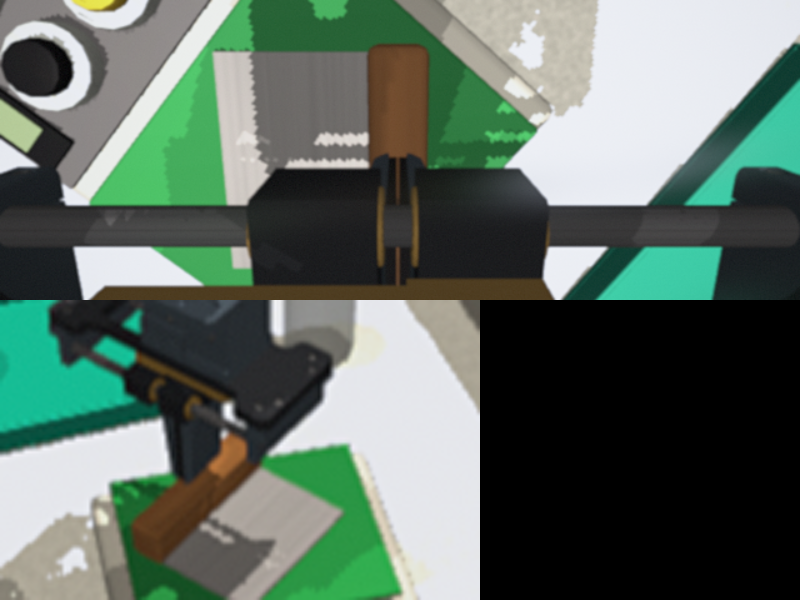

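Run:
```python
from h import *
def proj(p,X):
    c=rot(p['attitude']).T@(np.array(X,float)-p['position']); return np.round([p['fx']*c[0]/c[2]+p['cx'],p['fy']*c[1]/c[2]+p['cy']])
print(env.finger_overhang, [a for a in dir(env) if a[0]!='_'])
p=viewer.grab_frame('wrist');q=viewer.grab_frame('side'); s=sensors.state(); print(s['ee_pos'],s['force'],s['torque'],s['qpos'])
for z in (60,68,82,90,100,110): X=[s['ee_pos'][0],s['ee_pos'][1],z]; print(z,proj(p,X),proj(q,X))
```

```text
14.0 ['Unreachable', 'finger_overhang', 'job_done']
[527.44916228 122.85717202  82.31242985] [ 0.03707341 -0.05385078  0.01729306] [0.07701203 0.01136194 0.03919626] [ 1.18912281e+01  2.08284796e+01  1.03305663e+02  7.28922671e-03
  5.58663191e+01 -1.11009711e+02]
60 [319. 261.] [285. 210.]
68 [319. 265.] [285. 207.]
82 [319. 272.] [285. 203.]
90 [319. 277.] [285. 200.]
100 [319. 283.] [284. 197.]
110 [319. 291.] [284. 193.]
```

Call:
step_arm --plan '[0,0,-1,0,0,0,0,0,-2,0,0,0,0,0,-1,0,0,0,0,0,0,0,0,0,0,0,0,0,0,0]'

```text
time_s: 7.62
ee_pos: [527.9, 123.0, 123.1]
ee_rot: [-180.0, 0.1, -147.1]
force: [-0.4, -0.1, -0.3]
gripper_width: 0.6
gripper_force: 0.0
```

Call:
step_arm --plan '[0,0,0.5,0,0,0,0,0,0.5,0,0,0,0,0,0.2,0,0,0,0,0,0.2,0,0,0,0,0,0.2,0,0,0]'

```text
time_s: 8.03
ee_pos: [527.1, 122.7, 105.5]
ee_rot: [180.0, -0.1, -147.1]
force: [-0.0, -0.1, 0.3]
gripper_width: 0.6
gripper_force: 0.0
```

Call:
step_arm --plan '[0,0,0.2,0,0,0,0,0,0.2,0,0,0,0,0,0,0,0,0]'

```text
time_s: 8.28
ee_pos: [527.2, 122.8, 101.9]
ee_rot: [180.0, -0.0, -147.1]
force: [-0.4, 0.4, 0.2]
gripper_width: 0.5
gripper_force: 0.0
```

Call:
step_arm --plan '[0,0,0.5,0,0,0,0,0,0.5,0,0,0,0,0,0.5,0,0,0,0,0,0.4,0,0,0,0,0,0,0,0,0]'

```text
time_s: 8.7
ee_pos: [526.7, 122.7, 82.2]
ee_rot: [180.0, -0.1, -147.1]
force: [-0.5, -0.2, 0.1]
gripper_width: 0.6
gripper_force: 0.0
```

Call:
step_arm --plan '[0,0,0.1,0,0,0,0,0,0.1,0,0,0,0,0,0.1,0,0,0,0,0,0,0,0,0]'

```text
time_s: 9.03
ee_pos: [527.5, 122.8, 80.3]
ee_rot: [180.0, 0.0, -147.1]
force: [-0.5, -0.0, -0.4]
gripper_width: 0.4
gripper_force: 0.0
```

Run:
```python
from h import *
q=viewer.grab_frame('side'); p=viewer.grab_frame('wrist')
c=np.zeros((600,800,3),np.uint8)
c[:,:480]=cv2.resize(q['img'][155:255,245:325],(480,600),interpolation=cv2.INTER_CUBIC)
c[:,480:]=cv2.resize(p['img'][150:300,280:360],(320,600),interpolation=cv2.INTER_CUBIC)
cv2.imwrite('pics/s5.png',c[:,:,::-1])
```

```text
(no output)
```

View pics/s5.png

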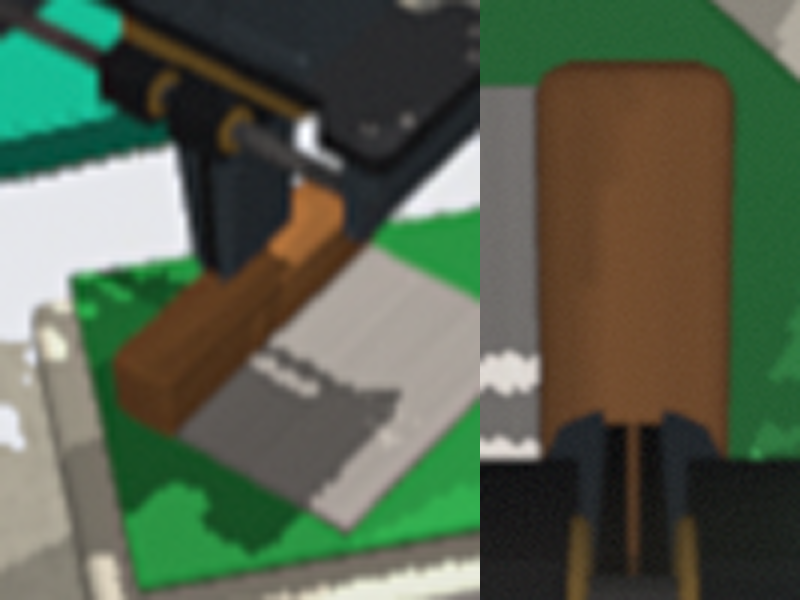

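Call:
step_arm --plan '[0,0,0.1,0,0,0,0,0,0.1,0,0,0,0,0,0.1,0,0,0,0,0,0,0,0,0]'

```text
time_s: 9.47
ee_pos: [527.3, 122.8, 77.1]
ee_rot: [180.0, -0.0, -147.1]
force: [-0.7, 0.5, 0.7]
gripper_width: 0.5
gripper_force: 0.0
```

Call:
step_arm --plan '[0,0,-2,0,0,0,0,0,-2.5,0,0,0,0,3.5,0,0,0,0,0,0,0,0,0,0]'

```text
time_s: 9.8
ee_pos: [507.1, 155.1, 123.7]
ee_rot: [179.9, 0.1, -147.0]
force: [-1.1, -0.8, -1.3]
gripper_width: 0.4
gripper_force: 0.0
```

Run:
```python
from h import *
q=viewer.grab_frame('side'); p=viewer.grab_frame('wrist'); s=sensors.state(); print(s['ee_pos'])
for v in (q,p):
  for z in (s['ee_pos'][2]-14,s['ee_pos'][2]+10):
    X=np.array([s['ee_pos'][0],s['ee_pos'][1],z]); c=rot(v['attitude']).T@(X-v['position']); print(v['fx']*c[0]/c[2]+v['cx'],v['fy']*c[1]/c[2]+v['cy'])
c=np.zeros((600,800,3),np.uint8)
c[:,:480]=cv2.resize(q['img'][130:230,245:325],(480,600),interpolation=cv2.INTER_CUBIC)
c[:,480:]=cv2.resize(p['img'][150:300,280:360],(320,600),interpolation=cv2.INTER_CUBIC)
cv2.imwrite('pics/s6.png',c[:,:,::-1])
```

```text
[508.00353294 152.7057211  122.49507835]
270.8983876800264 186.8328267866654
270.16682648105103 178.50250493631341
317.17652273845925 264.24227608172134
317.10047402220033 277.85686132737754
```

View pics/s6.png

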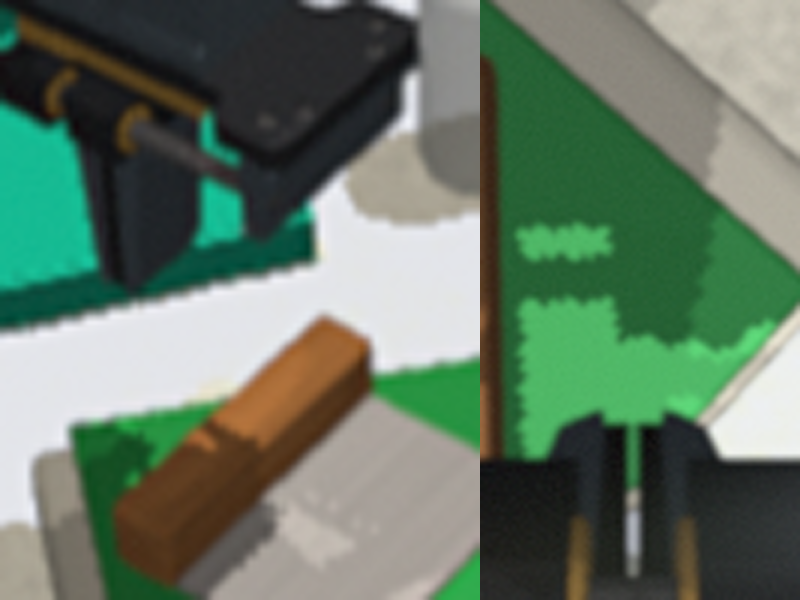

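The side view puts the fingertips about 28 mm higher than the stated geometry does: tip seen at (267,178), expected at (271,187). That explains the fingers closing above the handle. I'll measure the real tip height by touching the empty pan corner.

Call:
step_arm --plan '[0,0,2.5,0,0,0,0,0,2,0,0,0,0,0,1,0,0,0,0,0,0.8,0,0,0,0,0,0,0,0,0]'

```text
time_s: 10.32
ee_pos: [507.6, 151.5, 57.7]
ee_rot: [179.9, -0.2, -147.1]
force: [-0.1, -0.9, 0.2]
gripper_width: 0.3
gripper_force: 0.0
```

Call:
step_arm --plan '[0,0,0.2,0,0,0,0,0,0.2,0,0,0,0,0,0.2,0,0,0,0,0,0,0,0,0]'

```text
time_s: 10.65
ee_pos: [508.7, 152.2, 53.6]
ee_rot: [-180.0, 0.0, -147.1]
force: [-0.1, 0.3, -0.5]
gripper_width: 0.5
gripper_force: 0.0
```

Call:
step_arm --plan '[0,0,0.2,0,0,0,0,0,0.2,0,0,0,0,0,0.1,0,0,0,0,0,0,0,0,0]'

```text
time_s: 10.98
ee_pos: [508.3, 152.2, 48.2]
ee_rot: [180.0, -0.0, -147.1]
force: [-0.3, 0.1, -0.1]
gripper_width: 0.7
gripper_force: 0.0
```

Call:
step_arm --plan '[0,0,0.1,0,0,0,0,0,0.1,0,0,0,0,0,0,0,0,0]'

```text
time_s: 11.23
ee_pos: [508.3, 152.2, 46.2]
ee_rot: [180.0, -0.0, -147.1]
force: [-0.3, -0.3, -0.6]
gripper_width: 0.5
gripper_force: 0.0
```

Call:
step_arm --plan '[0,0,0.1,0,0,0,0,0,0.1,0,0,0,0,0,0,0,0,0]'

```text
time_s: 11.48
ee_pos: [508.3, 152.2, 44.1]
ee_rot: [180.0, -0.0, -147.1]
force: [-0.6, 0.1, 0.0]
gripper_width: 0.4
gripper_force: 0.0
```

Call:
step_arm --plan '[0,0,0.1,0,0,0,0,0,0.1,0,0,0,0,0,0,0,0,0]'

```text
time_s: 11.73
ee_pos: [508.3, 152.2, 42.1]
ee_rot: [180.0, -0.0, -147.1]
force: [-0.6, -0.3, -0.4]
gripper_width: 0.2
gripper_force: 0.0
```

Call:
step_arm --plan '[0,0,0.1,0,0,0,0,0,0.1,0,0,0,0,0,0,0,0,0]'

```text
time_s: 11.98
ee_pos: [508.3, 152.2, 40.1]
ee_rot: [180.0, -0.0, -147.1]
force: [0.2, 0.5, 0.1]
gripper_width: 0.1
gripper_force: 0.0
```

Call:
step_arm --plan '[0,0,0.1,0,0,0,0,0,0.1,0,0,0,0,0,0,0,0,0]'

```text
time_s: 12.23
ee_pos: [508.5, 152.3, 39.7]
ee_rot: [-180.0, 0.0, -147.1]
force: [-2.3, -1.6, 9.3]
gripper_width: 0.4
gripper_force: 4.7
```

Contact came at reported z ≈ 39.8 on the 60 mm pan, so the true fingertip height is reported z + 20. I'll use this from here on. Back to the handle.

Call:
step_arm --plan '[0,0,-1,0,0,0,0,0,-3,0,0,0,0,0,-1.2,0,0,0,0,-3.5,0,0,0,0,0,0,0,0,0,0]' --hand 0

```text
time_s: 12.65
ee_pos: [531.0, 120.5, 92.2]
ee_rot: [-179.8, 0.3, -147.1]
force: [0.5, 0.8, -0.9]
gripper_width: 0.5
gripper_force: 0.0
```

Call:
step_arm --plan '[0,0,0,0,0,0,0,0,0,0,0,0,0,0,0,0,0,0,0,0,0,0,0,0,0,0,0,0,0,0]' --hand 5.5

```text
time_s: 13.07
ee_pos: [527.0, 123.3, 90.1]
ee_rot: [180.0, -0.0, -147.1]
force: [-0.1, 0.2, 0.4]
gripper_width: 30.9
gripper_force: 0.0
```

Call:
step_arm --plan '[0,0,0,0,0,0,0,0,0,0,0,0,0,0,0,0,0,0,0,0,0,0,0,0]'

```text
time_s: 13.4
ee_pos: [527.4, 122.9, 90.3]
ee_rot: [180.0, 0.0, -147.1]
force: [1.0, -0.2, 0.5]
gripper_width: 54.7
gripper_force: 0.0
```

Call:
step_arm --plan '[0,0,1.5,0,0,0,0,0,1.3,0,0,0,0,0,0.8,0,0,0,0,0,0.5,0,0,0,0,0,0.2,0,0,0]'

```text
time_s: 13.82
ee_pos: [527.1, 122.7, 46.6]
ee_rot: [180.0, -0.1, -147.1]
force: [-0.2, 0.4, -0.2]
gripper_width: 54.7
gripper_force: 0.0
```

Call:
step_arm --plan '[0,0,0,0,0,0,0,0,0,0,0,0,0,0,0,0,0,0,0,0,0,0,0,0,0,0,0,0,0,0]' --hand 0

```text
time_s: 14.23
ee_pos: [527.7, 122.9, 47.8]
ee_rot: [-180.0, 0.1, -147.1]
force: [0.3, -0.0, 1.3]
gripper_width: 25.7
gripper_force: 40.0
```

Call:
step_arm --plan '[0,0,0,0,0,0,0,0,0,0,0,0,0,0,0,0,0,0]'

```text
time_s: 14.48
ee_pos: [527.8, 122.9, 47.8]
ee_rot: [-180.0, 0.1, -147.1]
force: [-0.5, 0.4, 2.6]
gripper_width: 25.7
gripper_force: 40.0
```

Call:
step_arm --plan '[0,0,-1,0,0,0,0,0,-2,0,0,0,0,0,-2.5,0,0,0,0,0,-1.5,0,0,0,0,0,0,0,0,0]'

```text
time_s: 14.9
ee_pos: [529.7, 123.3, 120.9]
ee_rot: [-179.9, 0.4, -147.1]
force: [0.7, 0.4, -2.3]
gripper_width: 25.8
gripper_force: 40.0
```

Call:
step_arm --plan '[-1.2,1.8,0,0,0,0,-1.9,3,0,0,0,0,-1.9,3,0,0,0,0,-1.9,3,0,0,0,0,-1.9,3,0,0,0,0]'

```text
time_s: 15.32
ee_pos: [525.4, 287.5, 116.1]
ee_rot: [180.0, -0.1, -147.1]
force: [-0.1, -0.5, -1.4]
gripper_width: 25.8
gripper_force: 40.0
```

Call:
step_arm --plan '[-1.9,3,0,0,0,0,-1.9,3,0,0,0,0,-1.9,3,0,0,0,0,-1.25,1.55,0,0,0,0,0,0,0,0,0,0.08]'

```text
time_s: 15.73
ee_pos: [526.5, 417.3, 115.3]
ee_rot: [179.9, -0.0, -151.5]
force: [0.9, 0.4, -1.6]
gripper_width: 25.3
gripper_force: 40.0
```

Call:
step_arm --plan '[0,0,0,0,0,0.12,0,0,0,0,0,0.12,0,0,0,0,0,0.12,0,0,0,0,0,0.12,0,0,0,0,0,0.05]'

```text
time_s: 16.15
ee_pos: [526.6, 412.3, 115.6]
ee_rot: [-179.9, -0.1, 177.7]
force: [0.0, 0.9, -2.2]
gripper_width: 25.9
gripper_force: 40.0
```

Run:
```python
from h import *
s=sensors.state(); print(s['ee_pos'],s['ee_rot'],s['gripper_width'],s['gripper_force'])
p=viewer.grab_frame('wrist'); save(p,'w7')
for n in ('tray','cutter'):
  for v in ('wrist','side','top'):
    q=p if v=='wrist' else viewer.grab_frame(v)
    for r in viewer.pinpoint(n,q)[:1]: print(n,v,r['score'],at(q,r['location'],4 if n=='cutter' else 0).round())
q=viewer.grab_frame('top')
for r in viewer.pinpoint('scraper',q)[:1]: print(r['score'],at(q,r['location'],128).round())
```

```text
[526.61748611 412.34071049 115.64891949] [-1.79899188e+02 -1.32071867e-01  1.77676357e+02] 25.88698771015413 39.99777674674988
tray wrist 0.89 [485. 374.   0.]
tray top 0.89 [488. 382.   0.]
cutter side 0.69 [408. 393.   4.]
cutter top 0.75 [ 583. -361.    4.]
0.72 [524. 377. 128.]
```

View pics/w7.png

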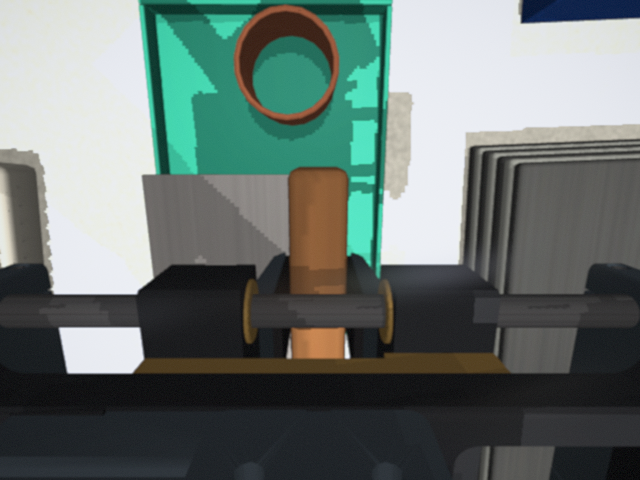

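The scraper is held level above the free part of the tray, clear of the cutter at (287,65). I'll lower it and release.

Call:
step_arm --plan '[0,0,3,0,0,0,0,0,3.5,0,0,0,0,0,3,0,0,0,0,0,1.5,0,0,0,0,0,0.7,0,0,0]'

```text
time_s: 17.22
ee_pos: [525.7, 411.5, -2.9]
ee_rot: [-179.8, -0.3, 178.0]
force: [0.9, 0.4, -1.4]
gripper_width: 26.2
gripper_force: 40.0
```

Call:
step_arm --plan '[0,0,0.3,0,0,0,0,0,0.2,0,0,0,0,0,0.1,0,0,0,0,0,0,0,0,0,0,0,0,0,0,0]'

```text
time_s: 17.63
ee_pos: [528.1, 413.4, -4.3]
ee_rot: [179.9, 0.1, 178.0]
force: [1.6, 0.8, -1.8]
gripper_width: 25.7
gripper_force: 40.0
```

Call:
step_arm --plan '[0,0,0.2,0,0,0,0,0,0.1,0,0,0,0,0,0,0,0,0]'

```text
time_s: 17.88
ee_pos: [527.7, 413.1, -8.1]
ee_rot: [180.0, 0.0, 177.9]
force: [0.3, -0.2, 0.4]
gripper_width: 25.7
gripper_force: 40.0
```

Call:
step_arm --plan '[0,0,0.1,0,0,0,0,0,0,0,0,0,0,0,0,0,0,0]'

```text
time_s: 18.13
ee_pos: [527.7, 413.1, -8.2]
ee_rot: [180.0, 0.1, 178.0]
force: [-1.1, -0.7, 5.3]
gripper_width: 26.1
gripper_force: 40.0
```

Call:
step_arm --plan '[0,0,0,0,0,0,0,0,0,0,0,0,0,0,0,0,0,0,0,0,0,0,0,0,0,0,0,0,0,0]' --hand 4.4

```text
time_s: 18.55
ee_pos: [527.4, 412.8, -9.9]
ee_rot: [-180.0, -0.0, 178.0]
force: [-0.6, 0.0, -0.0]
gripper_width: 44.2
gripper_force: 0.0
```

Call:
step_arm --plan '[0,0,-1,0,0,0,0,0,-2.5,0,0,0,0,0,-4,0,0,0,0,0,-4,0,0,0,0,0,-2.3,0,0,0]'

```text
time_s: 18.97
ee_pos: [529.0, 414.0, 134.0]
ee_rot: [179.7, 0.3, 177.9]
force: [0.4, 1.6, 0.4]
gripper_width: 44.3
gripper_force: 0.0
```

Call:
step_arm --plan '[0.1,-2,0,0,0,0,0.1,-3.9,0,0,0,0.12,0.5,-3.9,0,0,0,0.12,1,-3.7,0,0,0,0.12,1.4,-3.6,0,0,0,0.12]' --hand 0

```text
time_s: 19.38
ee_pos: [466.2, 253.5, 128.9]
ee_rot: [179.9, 0.1, 150.0]
force: [-0.8, 1.1, 0.6]
gripper_width: 13.4
gripper_force: 0.0
```

Run:
```python
from h import *
q=viewer.grab_frame('top'); p=viewer.grab_frame('side')
for v in (q,p):
  for r in viewer.pinpoint('scraper',v)[:1]: print(r['score'],at(v,r['location'],4).round())
  for r in viewer.pinpoint('cutter',v)[:2]: print('cutter',r['score'],at(v,r['location'],4).round())
go([500,-60,130],84)
# colour centroids of keys
H=dict(green=(45,85),blue=(100,125),yellow=(20,34),red=(0,8))
for n,v in (('top',q),('side',p)):
  hsv=cv2.cvtColor(v['img'],cv2.COLOR_RGB2HSV)
  guess=dict(green=(469,-90),blue=(570,-103),yellow=(528,-41),red=(474,-32))
  for k,(a,b) in H.items():
    m=((hsv[...,0]>=a)&(hsv[...,0]<=b)&(hsv[...,1]>120)&(hsv[...,2]>70)).astype(np.uint8)
    nl,l,st,c=cv2.connectedComponentsWithStats(m)
    o=[(np.linalg.norm(at(v,c[i],66)[:2]-guess[k]),i) for i in range(1,nl) if st[i,4]>15]
    if o:
      i=min(o)[1]; print(n,k,st[i,4],at(v,c[i],66)[:2].round(1))
```

```text
cutter 0.43 [401. 399.   4.]
0.93 [534. 387.   4.]
cutter 0.93 [403. 391.   4.]
cutter 0.6 [590. -69.   4.]
total cm [-18.44 -25.93  -0.11] rad [ 0.003 -0.     1.161] rows 10 t 19.6833
top green 83 [469.6 -89.1]
top blue 82 [ 572.  -103.7]
top yellow 83 [528.6 -39.5]
top red 86 [477.3 -32. ]
side green 133 [469.9 -91.1]
side blue 133 [ 572.9 -105.3]
side yellow 135 [529.  -40.7]
side red 132 [477.8 -33.5]
```

Call:
step_arm --plan '[0,0,0,0,0,0.12,0,0,0,0,0,0.12,0,0,0,0,0,0.12,0,0,0,0,0,0.12,0,0,0,0,0,0.12]'

```text
time_s: 20.1
ee_pos: [467.1, 256.9, 128.5]
ee_rot: [179.9, -0.0, 115.8]
force: [-0.1, -0.5, -0.5]
gripper_width: 0.4
gripper_force: 0.0
```

Call:
step_arm --plan '[0,0,0,0,0,0.12,0,0,0,0,0,0.12,0,0,0,0,0,0.12,0,0,0,0,0,0.12,0,0,0,0,0,0.11]'

```text
time_s: 20.52
ee_pos: [467.1, 257.0, 128.5]
ee_rot: [179.9, -0.0, 82.0]
force: [-0.1, 0.6, -0.3]
gripper_width: 1.0
gripper_force: 0.0
```

```bash
python3 -c "
from h import *
go([470,-90,125],82)"
```

```text
total cm [-34.32   5.1    0.32] rad [ 0.001 -0.001  0.   ] rows 9 t 20.5167
```

Call:
step_arm --plan '[-2.4,0.35,0,0,0,0,-4,0.6,0,0,0,0,-4,0.6,0,0,0,0,-4,0.6,0,0,0,0,-4,0.6,0,0,0,0]'

```text
time_s: 20.93
ee_pos: [469.8, 68.8, 128.7]
ee_rot: [179.9, -0.0, 82.4]
force: [0.4, 0.8, 0.2]
gripper_width: 0.5
gripper_force: 0.0
```

Call:
step_arm --plan '[-4,0.6,0,0,0,0,-4,0.6,0,0,0,0,-4,0.6,0,0,0,0,-3.9,0.55,0,0,0,0,0,0,0,0,0,0]'

```text
time_s: 21.35
ee_pos: [472.4, -97.1, 128.8]
ee_rot: [179.8, 0.2, 82.0]
force: [0.1, -0.0, -0.2]
gripper_width: 0.6
gripper_force: 0.0
```

Call:
step_arm --plan '[0,0,2,0,0,0,0,0,2.5,0,0,0,0,0,2,0,0,0,0,0,0.3,0,0,0,0,0,0,0,0,0]'

```text
time_s: 21.77
ee_pos: [470.5, -90.6, 59.4]
ee_rot: [-179.9, -0.0, 82.3]
force: [0.3, 0.0, -0.0]
gripper_width: 0.2
gripper_force: 0.0
```

Call:
step_arm --plan '[0,0,0.7,0,0,0,0,0,0.5,0,0,0,0,0,0.4,0,0,0,0,0,0.2,0,0,0,0,0,0,0,0,0]'

```text
time_s: 22.18
ee_pos: [471.2, -91.2, 42.8]
ee_rot: [179.9, -0.0, 82.3]
force: [1.4, 1.3, 2.4]
gripper_width: 0.1
gripper_force: 1.4
```

Call:
step_arm --plan '[0,0,0,0,0,0,0,0,0,0,0,0]'

```text
time_s: 22.35
ee_pos: [471.1, -91.3, 43.0]
ee_rot: [179.9, -0.0, 82.3]
force: [1.4, 1.0, 3.3]
gripper_width: 0.6
gripper_force: 1.4
```

Force is about 3 N, so the key is part-way down. A little more.

Call:
step_arm --plan '[0,0,0.15,0,0,0,0,0,0.1,0,0,0,0,0,0,0,0,0]'

```text
time_s: 22.6
ee_pos: [471.1, -91.3, 40.6]
ee_rot: [179.9, -0.0, 82.3]
force: [1.2, 1.8, 6.9]
gripper_width: 0.3
gripper_force: 3.5
```

Call:
step_arm --plan '[0,0,0.1,0,0,0,0,0,0,0,0,0]'

```text
time_s: 22.77
ee_pos: [471.1, -91.3, 40.5]
ee_rot: [179.9, -0.0, 82.3]
force: [-0.4, 1.9, 13.9]
gripper_width: 0.8
gripper_force: 7.1
```

Call:
step_arm --plan '[0,0,-1,0,0,0,0,0,-2,0,0,0,0,0,0,0,0,0,0,2.5,0,0,0,0,0,3.5,0,0,0,0]'

```text
time_s: 23.18
ee_pos: [526.5, -99.1, 68.2]
ee_rot: [-179.7, 0.0, 82.3]
force: [-0.0, -0.1, -0.6]
gripper_width: 0.4
gripper_force: 0.0
```

Call:
step_arm --plan '[0,3,0,0,0,0,0,1.2,0,0,0,0,0,0,0,0,0,0,0,0,0,0,0,0]'

```text
time_s: 23.52
ee_pos: [569.8, -104.9, 67.3]
ee_rot: [-179.8, 0.0, 82.3]
force: [-0.2, 0.1, -0.6]
gripper_width: 0.2
gripper_force: 0.0
```

Call:
step_arm --plan '[0,0.2,1,0,0,0,0,0,0.9,0,0,0,0,0,0.5,0,0,0,0,0,0.2,0,0,0,0,0,0,0,0,0]'

```text
time_s: 23.93
ee_pos: [571.6, -105.0, 42.2]
ee_rot: [-179.8, -0.0, 82.3]
force: [-2.0, 1.0, 2.6]
gripper_width: 0.4
gripper_force: 1.5
```

Call:
step_arm --plan '[0,0,0.1,0,0,0,0,0,0,0,0,0]'

```text
time_s: 24.1
ee_pos: [572.8, -105.1, 42.0]
ee_rot: [-180.0, -0.0, 82.3]
force: [-2.9, 0.5, 3.2]
gripper_width: 0.7
gripper_force: 1.6
```

Call:
step_arm --plan '[0,0,0.15,0,0,0,0,0,0,0,0,0]'

```text
time_s: 24.27
ee_pos: [573.2, -105.2, 40.7]
ee_rot: [180.0, -0.0, 82.3]
force: [-2.0, 1.0, 3.6]
gripper_width: 0.5
gripper_force: 1.9
```

Call:
step_arm --plan '[0,0,0.1,0,0,0,0,0,0,0,0,0]'

```text
time_s: 24.43
ee_pos: [573.3, -105.2, 40.6]
ee_rot: [180.0, -0.0, 82.3]
force: [-4.8, 0.7, 9.5]
gripper_width: 0.6
gripper_force: 4.9
```

Green and blue are pressed. I'll rise above bottle height and head for the weight.

Call:
step_arm --plan '[0,0,-2,0,0,0,0,0,-4,0,0,0,0,0,-4.1,0,0,0,0,0,-4,0,0,0,0,0,-2,0,0,0]'

```text
time_s: 24.85
ee_pos: [576.0, -105.7, 205.7]
ee_rot: [179.4, 0.0, 82.3]
force: [1.2, 0.8, 0.8]
gripper_width: 0.4
gripper_force: 0.0
```

Run:
```python
from h import *
go([420,-364,200],82)
for n in ('top','side'):
  v=viewer.grab_frame(n)
  for z,name in ((10,'weight_middle'),(10,'weight_small'),(10,'weight_large'),(60,'pan')):
    for r in viewer.pinpoint(name,v)[:2]: print(n,name,round(r['score'],2),at(v,r['location'],z).round(1))
  hsv=cv2.cvtColor(v['img'],cv2.COLOR_RGB2HSV)
  m=((hsv[...,0]>=45)&(hsv[...,0]<=70)&(hsv[...,1]>120)&(hsv[...,2]>60)).astype(np.uint8)
  nl,l,st,c=cv2.connectedComponentsWithStats(m)
  for i in range(1,nl):
    if st[i,4]>600: ys,xs=np.nonzero(l==i); r=cv2.minAreaRect(np.c_[xs,ys].astype(np.float32)); print('green',n,st[i],at(v,c[i],60).round(),at(v,r[0],60).round(1))
```

```text
total cm [-27.69 -11.99   0.46] rad [0.01  0.    0.005] rows 8 t 24.85
top weight_middle 0.62 [ 421.4 -367.1   10. ]
top weight_small 0.6 [ 502.1 -363.7   10. ]
top weight_large 0.79 [ 583.3 -350.    10. ]
top weight_large 0.2 [484.6 380.7  10. ]
top pan 0.96 [553.2  85.3  60. ]
top pan 0.7 [681.6 306.6  60. ]
green top [ 272  200   66   75 3979] [553.  86.  60.] [553.4  86.4  60. ]
side weight_middle 0.87 [ 420.  -372.6   10. ]
side weight_small 0.63 [ 502.5 -364.6   10. ]
side weight_large 0.55 [ 586.2 -352.2   10. ]
side weight_large 0.32 [530.9 373.9  10. ]
side pan 0.57 [558.2  87.4  60. ]
side pan 0.17 [591.3 -37.   60. ]
green side [ 257  194   94   59 3497] [539.  74.  60.] [554.4  82.6  60. ]
```

Call:
step_arm --plan '[-2,-0.9,0,0,0,0,-3.7,-1.55,0,0,0,0,-3.7,-1.55,0,0,0,0,-3.7,-1.55,0,0,0,0,-3.7,-1.55,0,0,0,0]' --hand 6.2

```text
time_s: 25.77
ee_pos: [479.1, -263.2, 199.7]
ee_rot: [-180.0, -0.0, 82.3]
force: [0.2, 0.6, 0.9]
gripper_width: 30.7
gripper_force: 0.0
```

Call:
step_arm --plan '[-3.7,-1.55,0,0,0,0,-3.7,-1.55,0,0,0,0,-3.2,-1.35,0,0,0,0,-0.7,-0.3,0,0,0,0,0,0,0,0,0,0]'

```text
time_s: 26.18
ee_pos: [416.7, -369.4, 199.6]
ee_rot: [-179.9, -0.0, 82.0]
force: [0.5, 0.5, 0.4]
gripper_width: 61.5
gripper_force: 0.0
```

Run:
```python
from h import *
v=viewer.grab_frame('wrist'); save(v,'w8'); s=sensors.state(); print(s['ee_pos'],s['gripper_width'])
for r in viewer.pinpoint('weight_middle',v)[:3]: print(r,at(v,r['location'],10).round(1))
for r in viewer.pinpoint('weight_small',v)[:2]: print(r,at(v,r['location'],10).round(1))
go([420,-368,60],82)
```

```text
[ 417.6490404  -367.94593906  199.71825866] 61.31264166501098
{'location': [316.9, 216.4], 'score': 0.69} [ 415.4 -372.    10. ]
{'location': [391.3, 196.6], 'score': 0.64} [ 497.5 -361.6   10. ]
{'location': [473.4, 181.9], 'score': 0.32} [ 585.3 -358.    10. ]
total cm [-0.14  0.16 14.  ] rad [-0.    -0.001  0.005] rows 4 t 26.3333
```

View pics/w8.png

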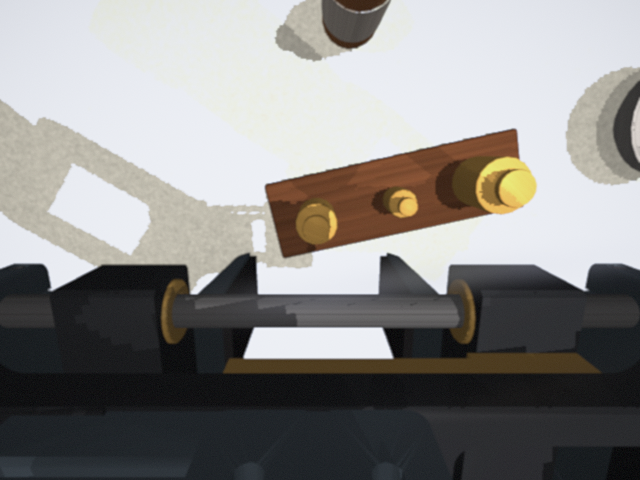

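The middle weight at (317,221) lies centred between the fingers. I'll descend to tip height ≈ 23 mm, i.e. reported z ≈ 3.

Call:
step_arm --plan '[0,0,2.5,0,0,0,-0.1,0,4,0,0,0,0,0,4,0,0,0,0,0,4,0,0,0,0,0,2.5,0,0,0]' --newtons 40

```text
time_s: 26.75
ee_pos: [417.3, -365.4, 26.8]
ee_rot: [-179.8, -0.2, 82.4]
force: [-0.3, -0.1, 0.2]
gripper_width: 62.1
gripper_force: 0.0
```

Call:
step_arm --plan '[0,0,1.5,0,0,0,0,0,0.8,0,0,0,0,0,0.3,0,0,0,0,0,0,0,0,0]'

```text
time_s: 27.08
ee_pos: [418.7, -368.0, 4.3]
ee_rot: [180.0, -0.0, 82.3]
force: [-0.5, -0.1, 0.3]
gripper_width: 62.2
gripper_force: 0.0
```

Call:
step_arm --plan '[0,0,0,0,0,0,0,0,0,0,0,0,0,0,0,0,0,0,0,0,0,0,0,0,0,0,0,0,0,0]' --hand 0

```text
time_s: 27.5
ee_pos: [417.2, -368.6, 5.2]
ee_rot: [-180.0, -0.0, 82.3]
force: [-3.3, 1.3, 6.4]
gripper_width: 39.1
gripper_force: 40.0
```

Call:
step_arm --plan '[0,0,0,0,0,0,0,0,0,0,0,0]'

```text
time_s: 27.67
ee_pos: [417.2, -368.6, 5.2]
ee_rot: [-180.0, -0.0, 82.3]
force: [-3.3, 0.6, 6.9]
gripper_width: 39.2
gripper_force: 40.0
```

Call:
step_arm --plan '[0,0,-1,0,0,0,0,0,-3,0,0,0,0,0,-4,0,0,0,0,0,-4,0,0,0,0,0,-4,0,0,0]'

```text
time_s: 28.08
ee_pos: [417.6, -368.2, 165.8]
ee_rot: [-180.0, -0.1, 82.3]
force: [1.1, -1.3, -4.8]
gripper_width: 39.2
gripper_force: 40.0
```

Call:
step_arm --plan '[0,0,-4,0,0,0,0,0,-3,0,0,0,0,0,-0.5,0,0,0,2,0.3,0,0,0,0,3.5,0.55,0,0,0,0]'

```text
time_s: 28.5
ee_pos: [433.0, -317.1, 238.2]
ee_rot: [-180.0, 0.1, 82.0]
force: [1.0, 1.2, -5.7]
gripper_width: 39.0
gripper_force: 40.0
```

Call:
step_arm --plan '[3.9,0.6,0,0,0,0,3.9,0.6,0,0,0,0,3.9,0.6,0,0,0,0,3.9,0.6,0,0,0,0,3.9,0.6,0,0,0,0]'

```text
time_s: 28.92
ee_pos: [488.8, -124.0, 237.3]
ee_rot: [-179.8, -0.1, 82.2]
force: [2.1, 0.2, -4.9]
gripper_width: 39.1
gripper_force: 40.0
```

Call:
step_arm --plan '[3.9,0.6,0,0,0,0,3.9,0.6,0,0,0,0,3.9,0.6,0,0,0,0,3.9,0.6,0,0,0,0,3.5,0.5,0,0,0,0]'

```text
time_s: 29.33
ee_pos: [543.5, 61.7, 237.2]
ee_rot: [-179.8, -0.0, 82.3]
force: [0.2, -1.3, -4.6]
gripper_width: 39.3
gripper_force: 40.0
```

Call:
step_arm --plan '[2,0.5,0,0,0,0,0.8,0.1,0,0,0,0,0,0,0,0,0,0]'

```text
time_s: 29.58
ee_pos: [553.3, 87.8, 237.2]
ee_rot: [-179.8, 0.0, 82.4]
force: [-0.4, 0.2, -5.2]
gripper_width: 39.2
gripper_force: 40.0
```

```bash
python3 -c "
from h import *
go([553,86,75],82.3); s=sensors.state(); print(s['ee_pos'],s['ee_rot'],s['gripper_width'],s['gripper_force'],s['force'])"
```

```text
total cm [-0.18  0.05 16.22] rad [-0.003  0.     0.002] rows 4 t 29.5833
[553.30126244  87.83262537 237.16501616] [-1.79805155e+02  1.44815480e-02  8.24188626e+01] 39.20297304667694 39.999201502650976 [-0.43159529  0.19560873 -5.24675432]
```

Good. I'll lower it gently; contact is expected at reported z ≈ 55.

Call:
step_arm --plan '[0,0,2.5,0,0,0,0,0,4,0,0,0,0,0,4,0,0,0,0,0,3.5,0,0,0,0,0,2,0,0,0]'

```text
time_s: 30.0
ee_pos: [549.7, 83.8, 74.6]
ee_rot: [-179.5, 0.2, 82.2]
force: [-0.9, -0.5, -5.4]
gripper_width: 39.2
gripper_force: 40.0
```

Call:
step_arm --plan '[0,0,0.9,0,0,0,0,0,0.4,0,0,0,0,0,0.2,0,0,0,0,0,0,0,0,0]'

```text
time_s: 30.33
ee_pos: [554.8, 85.7, 65.4]
ee_rot: [179.9, -0.0, 82.2]
force: [-0.5, -0.4, -4.8]
gripper_width: 39.1
gripper_force: 40.0
```

Call:
step_arm --plan '[0,0,0.15,0,0,0,0,0,0.1,0,0,0,0,0,0,0,0,0]'

```text
time_s: 30.58
ee_pos: [554.4, 86.2, 62.7]
ee_rot: [179.9, -0.0, 82.3]
force: [0.2, 0.2, -5.0]
gripper_width: 39.2
gripper_force: 40.0
```

Call:
step_arm --plan '[0,0,0.3,0,0,0,0,0,0.2,0,0,0,0,0,0,0,0,0]'

```text
time_s: 30.83
ee_pos: [553.4, 86.1, 56.4]
ee_rot: [-180.0, 0.0, 82.3]
force: [0.2, -0.7, -4.9]
gripper_width: 39.0
gripper_force: 40.0
```

Call:
step_arm --plan '[0,0,0.15,0,0,0,0,0,0,0,0,0]'

```text
time_s: 31.0
ee_pos: [553.9, 86.2, 55.3]
ee_rot: [180.0, -0.0, 82.3]
force: [0.6, 0.4, -5.1]
gripper_width: 39.4
gripper_force: 40.0
```

Call:
step_arm --plan '[0,0,0.1,0,0,0,0,0,0,0,0,0]'

```text
time_s: 31.17
ee_pos: [554.0, 86.2, 55.2]
ee_rot: [180.0, -0.0, 82.3]
force: [-1.7, -0.1, 2.8]
gripper_width: 39.3
gripper_force: 40.0
```

It's seated. Release, rise and close the fingers.

Call:
step_arm --plan '[0,0,0,0,0,0,0,0,0,0,0,0,0,0,0,0,0,0,0,0,0,0,0,0,0,0,0,0,0,0]' --hand 6.2

```text
time_s: 31.58
ee_pos: [554.1, 86.1, 54.4]
ee_rot: [180.0, -0.0, 82.3]
force: [-0.2, -1.1, -0.0]
gripper_width: 62.1
gripper_force: 0.0
```

Call:
step_arm --plan '[0,0,-1.5,0,0,0,0,0,-3,0,0,0,0,0,-3.5,0,0,0,0,0,-2,0,0,0,0,0,0,0,0,0]'

```text
time_s: 32.0
ee_pos: [557.1, 86.6, 159.5]
ee_rot: [179.4, -0.2, 82.3]
force: [0.8, 0.3, 0.6]
gripper_width: 61.7
gripper_force: 0.0
```

Run:
```python
from h import *
go([529,-40,155],82.3)
v=viewer.grab_frame('side')
for r in viewer.pinpoint('weight_middle',v)[:2]: print(r['score'],at(v,r['location'],60).round(1))
```

```text
total cm [-12.92  -1.09   0.4 ] rad [ 0.01  -0.003 -0.001] rows 4 t 32.0
```

Call:
step_arm --plan '[-2,-0.1,0,0,0,0,-3.8,-0.25,0,0,0,0,-3.8,-0.25,0,0,0,0,-2.5,-0.15,0,0,0,0,-0.75,0,0,0,0,0]' --hand 0

```text
time_s: 32.52
ee_pos: [526.9, -43.2, 152.4]
ee_rot: [-179.8, 0.1, 82.1]
force: [0.8, 0.6, -0.3]
gripper_width: 31.3
gripper_force: 0.0
```

Call:
step_arm --plan '[0,0,2,0,0,0,0,0,3.5,0,0,0,0,0,2.5,0,0,0,0,0,1,0,0,0,0,0,0,0,0,0]'

```text
time_s: 32.93
ee_pos: [526.5, -39.5, 61.0]
ee_rot: [-179.6, -0.0, 82.3]
force: [-0.2, 0.3, 0.0]
gripper_width: 0.9
gripper_force: 0.0
```

Run:
```python
from h import *
go([529,-40,42],82.3)
for n in ('top','side'):
  v=viewer.grab_frame(n)
  for r in viewer.pinpoint('weight_middle',v)[:2]: print(n,r['score'],at(v,r['location'],60).round(1))
```

```text
total cm [-0.02  0.27  1.9 ] rad [-0.008 -0.    -0.   ] rows 1 t 32.9333
top 0.57 [549.5  81.   60. ]
```

The weight stands near the pan centre, at about (550,81). Now I'll press yellow.

Call:
step_arm --plan '[0,0.15,0.8,0,0,0,0,0,0.6,0,0,0,0,0,0.4,0,0,0,0,0,0.1,0,0,0,0,0,0,0,0,0]'

```text
time_s: 33.55
ee_pos: [530.5, -40.4, 45.2]
ee_rot: [-180.0, -0.0, 82.3]
force: [-0.8, -0.2, 2.1]
gripper_width: 0.5
gripper_force: 0.8
```

Call:
step_arm --plan '[0,0,0.1,0,0,0,0,0,0,0,0,0]'

```text
time_s: 33.72
ee_pos: [530.5, -40.4, 44.4]
ee_rot: [-180.0, -0.0, 82.3]
force: [-1.0, 0.7, 3.3]
gripper_width: 0.6
gripper_force: 1.0
```

Call:
step_arm --plan '[0,0,0.1,0,0,0,0,0,0,0,0,0]'

```text
time_s: 33.88
ee_pos: [530.5, -40.4, 43.4]
ee_rot: [180.0, -0.0, 82.3]
force: [-1.2, 0.4, 2.7]
gripper_width: 0.6
gripper_force: 1.3
```

Call:
step_arm --plan '[0,0,0.2,0,0,0,0,0,0,0,0,0]'

```text
time_s: 34.05
ee_pos: [530.6, -40.4, 41.3]
ee_rot: [180.0, -0.0, 82.3]
force: [-1.2, 0.8, 3.8]
gripper_width: 0.4
gripper_force: 1.8
```

Call:
step_arm --plan '[0,0,0.1,0,0,0,0,0,0,0,0,0]'

```text
time_s: 34.22
ee_pos: [530.6, -40.4, 40.7]
ee_rot: [180.0, -0.0, 82.3]
force: [-1.8, 0.9, 5.0]
gripper_width: 0.3
gripper_force: 2.5
```

Call:
step_arm --plan '[0,0,0.07,0,0,0,0,0,0,0,0,0]'

```text
time_s: 34.38
ee_pos: [530.7, -40.4, 40.6]
ee_rot: [180.0, -0.0, 82.3]
force: [-2.9, -0.2, 9.3]
gripper_width: 0.2
gripper_force: 4.7
```

Call:
step_arm --plan '[0,0,-1,0,0,0,0,0,-2,0,0,0,0,0,0,0,0,0,-2,-0.1,0,0,0,0,-2.4,-0.1,0,0,0,0]'

```text
time_s: 34.8
ee_pos: [523.0, -83.3, 69.6]
ee_rot: [180.0, -0.0, 82.4]
force: [0.5, 0.1, -0.3]
gripper_width: 0.3
gripper_force: 0.0
```

Call:
step_arm --plan '[-1.3,0,0,0,0,0,0,0,0,0,0,0,0,0,0,0,0,0]'

```text
time_s: 35.05
ee_pos: [520.8, -96.9, 69.3]
ee_rot: [-180.0, -0.0, 82.2]
force: [-0.7, -0.9, 0.3]
gripper_width: 0.6
gripper_force: 0.0
```

Call:
step_arm --plan '[0,0,1,0,0,0,0,0,0.9,0,0,0,0,0,0.4,0,0,0,0,0,0,0,0,0]'

```text
time_s: 35.38
ee_pos: [520.0, -95.7, 45.1]
ee_rot: [-179.8, -0.0, 82.3]
force: [-1.3, 2.4, 2.0]
gripper_width: 0.6
gripper_force: 0.9
```

Call:
step_arm --plan '[0,0,0.2,0,0,0,0,0,0.1,0,0,0,0,0,0,0,0,0]'

```text
time_s: 35.63
ee_pos: [520.8, -96.2, 43.6]
ee_rot: [-180.0, -0.0, 82.3]
force: [-1.1, 1.4, 1.0]
gripper_width: 0.4
gripper_force: 1.2
```

Call:
step_arm --plan '[0,0,0.1,0,0,0,0,0,0,0,0,0]'

```text
time_s: 35.8
ee_pos: [521.0, -96.4, 42.8]
ee_rot: [180.0, -0.0, 82.3]
force: [-1.6, 1.6, 1.4]
gripper_width: 0.6
gripper_force: 1.4
```

Call:
step_arm --plan '[0,0,0.07,0,0,0,0,0,0,0,0,0]'

```text
time_s: 35.97
ee_pos: [521.1, -96.5, 42.1]
ee_rot: [180.0, -0.0, 82.3]
force: [-1.5, 2.2, 2.2]
gripper_width: 0.6
gripper_force: 1.6
```

Call:
step_arm --plan '[0,0,0.15,0,0,0,0,0,0,0,0,0]'

```text
time_s: 36.13
ee_pos: [521.2, -96.6, 40.7]
ee_rot: [180.0, -0.0, 82.3]
force: [-2.1, 2.5, 3.9]
gripper_width: 0.4
gripper_force: 2.0
```

Call:
step_arm --plan '[0,0,0.1,0,0,0,0,0,0,0,0,0]'

```text
time_s: 36.3
ee_pos: [521.2, -96.6, 40.5]
ee_rot: [180.0, -0.0, 82.3]
force: [-3.1, 2.4, 9.2]
gripper_width: 0.4
gripper_force: 5.3
```

White is fully down. Lift clear, check, hand in.

Call:
step_arm --plan '[0,0,-1,0,0,0,0,0,-3,0,0,0,0,0,-3.5,0,0,0,0,0,-3.5,0,0,0,0,0,-2,0,0,0]'

```text
time_s: 36.72
ee_pos: [522.7, -97.5, 173.3]
ee_rot: [179.7, 0.1, 82.3]
force: [0.8, 0.1, -0.6]
gripper_width: 0.5
gripper_force: 0.0
```

Call:
step_arm --plan '[0,0,0,0,0,0,0,0,0,0,0,0,0,0,0,0,0,0]'

```text
time_s: 36.97
ee_pos: [520.2, -96.7, 168.3]
ee_rot: [-179.9, 0.0, 82.3]
force: [0.8, 0.0, -0.2]
gripper_width: 0.5
gripper_force: 0.0
```

Run:
```python
from h import *
for n in ('top','side'):
  v=viewer.grab_frame(n)
  for k,z in dict(weight_middle=60,scraper=4,bottle=0,tin=0,cutter=4).items():
    for r in viewer.pinpoint(k,v)[:1]: print(n,k,round(r['score'],2),at(v,r['location'],z).round())
print(env.job_done())
```

```text
top weight_middle 0.8 [559.  87.  60.]
top scraper 0.65 [527. 375.   4.]
top bottle 0.85 [ 483. -178.    0.]
top cutter 0.93 [412. 388.   4.]
side weight_middle 0.61 [551.  81.  60.]
side scraper 0.82 [534. 377.   4.]
side bottle 0.61 [ 481. -178.    0.]
side tin 0.76 [368. -58.   0.]
side cutter 0.73 [411. 389.   4.]
the job is handed in; nothing more can be done
None
```

I handed the job in at about 37 s: the scraper is flat in the tray, green and blue were pressed with the pan empty, the 500 g weight stands within about 10 mm of the pan's middle, and yellow and white were pressed after it; the judge's verdict was not shown.

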